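# Register a pendant against the stops and hold the loupe over it in focus

### The arm

A 6-joint arm with a two-finger parallel gripper is mounted at the origin on the work surface. World frame = base frame: x ahead of the robot, y to its left, z up, the work surface at z = 0. Lengths are in m, angles in rad, forces in N, time in s.
With the tool pointing down it reaches from about 0.325 to 0.85 m from the base axis. Payload 4.4 kg.
Tool frame: the origin (TCP) lies on the mounting face of the last link; the fingertips stand 199 mm ahead of it and the grasp point (between the pads) lies 180 mm ahead of it (ctrl.finger_overhang is the distance from the TCP to the fingertips, in m); z points along the fingers, y is the line along which they close (so a half turn about z gives the same grasp; the last joint's range is limited). The gripper opens to 94 mm and grips with 3 to 60 N. Pads are 16 mm wide; open, the fingers measure 119 mm over their backs; the gripper's body (75 mm by 177 mm) begins 78 mm behind the grasp point.
Start: joints at [0.98, 0.207, 1.542, -0, 1.393, -0.15], TCP at [0.245, 0.52, 0.405] pointing down, gripper open.
Joint ranges: [-2.73, 2.73], [-0.86, 2.22], [0.23, 2.46], [-1.11, 4.25], [0.08, 2.63], [-2.82, 2.82]. Speed limits (rad/s): [2.79, 2.79, 3.14, 3.14, 3.14, 3.14].

### API

Orientations are given as a rotation vector (axis times angle).
In Python, from cell import ctrl gives the robot as it stands. The module is installed in compiled form; this text tells all that it offers.
- The arm moves only by the shell command python3 -m pendant 'ROWS' [FORCE]. ROWS is JSON, a list of rows, each a list of 7 numbers: the shift along the world's x, y, z in cm, then the turn, a rotation vector about the world's x, y, z in rad, then the finger opening in cm, from 0 to 9.4. In form: [[x, y, z, wx, wy, wz, grip], ...]. A call has 1 to 20 rows; each row shifts and turns the commanded pose from where the row before left it; what a row does not reach is not made up. A row lasts 1/12 s, in which the tool goes at most 41.7 mm and 7.16 degrees, less where a joint would pass 70% of its speed; a pose out of reach is approached as far as the arm can. A call is refused whole if a number of a shift passes 4.17 or a number of a turn 0.125, either way. A call with a gripper value outside its range is refused whole. The fingers move at their own pace and stop on an object; FORCE is the grip in N (left out, the last holds). Time passes only in rows, so rows that do not move let the fingers close. It gives the time, the measured TCP pose, the force, the opening and the grip force at its end, in the units of the state.
- ctrl.observe(): the state, without advancing time (a new reading comes with each control period).
- ctrl.grab_frame(name): name is "side" or "top"; returns a dict with "color" (400x640x3 uint8, blue, green, red), "intrinsics" (3x3 intrinsics, pixels), "dist" ([k1, k2, p1, p2, k3] as OpenCV has them; the pictures are not rectified), "xyz" and "rotation" of the camera in the world. Camera axes: x right, y up, looking along -z (the intrinsics and any distortion apply to the point x, -y, -z); pixel columns grow to the right and rows downward; lengths in m; the calibration is good to about 2 mm. A picture is of the moment at which its call begins. There is no depth.
- ctrl.finish_job(): hands the job in; it is judged then, once.
The state is a dict: "time_s": time; "qpos": joint angles; "joint_velocities": joint speeds; "effort": joint torques, N m; "eef_pos": TCP position; "ee_rot": TCP orientation; "ft_force": force on the tool from outside, world axes, zero at the start; "moment": the same for the moment, N m; "gripper_width": finger opening in m; "grasp_force": force on a finger pad.
Only numpy, scipy, OpenCV 4.12 (cv2) and the standard library are available. Lean on these libraries where they do the work, as an engineer would, in place of code of your own. Each camera call takes 0.05 s, during which the arm holds its last target. There are 200 camera calls.

### The job

Push the brass pendant plate across the steel inspection plate until its long side lies flat against the long stop and its short side against the short stop, and leave it there. Then pick up the loupe by its handle and hold it level, with the lens centred over the pendant and at the same height as the brass collar on the post, clear of everything but the gripper. Finish while still holding it there; do not shift the collar or disturb the things standing around.

Things in the scene. Friction and masses are not known exactly. Their poses are not given: they have to be found in the camera images.
- fixture: Fixed inspection plate on the table, turned by up to 0.4 rad: dark steel, 150 x 150 x 10 mm; origin at the centre of its underside, x and y along its edges, z up. On it stand two aluminium stops forming an inside corner and, outside that corner at x +60, y +62 mm, a steel post 10 mm in diameter, its top 115 mm above the table. The plate is open towards its -x and -y sides.
- stop_corner (a point): Where the working faces of the stops meet, on the plate's upper face, at x +30, y +36 mm of fixture, same axes. Stops: 10 mm high, 12 mm thick. The long stop runs along y (from -78 to +12 mm from here), its face looks to -x; the short one along x (-55 to 0), its face looks to -y. Pendant home: its centre at x -18, y -28 mm from here.
- pendant: Loose brass pendant plate, 36 mm (its x) by 56 mm (its y), 10 mm thick, with a round dark red stone 24 mm across standing 4.5 mm proud in the middle; origin at the centre of its underside, z up. About 0.15 kg. It starts on the plate away from both stops, its long sides within 0.3 rad of parallel to the long stop.
- focus_mark (a point): Centre of the brass collar, 20 mm in diameter and 10 mm high, clamped by friction on the post of the plate: its height is the focal height, about 70 to 104 mm above the table, different each time.
- loupe: Loose reading loupe lying flat on the table: straight wooden handle with flat upright sides (18 mm wide, 16 mm high, from x -50 to +45 mm) and at its +x end a round lens in a steel rim (60 mm across, 14 mm high, x +50 to +110 mm). Origin on the underside near the middle of the handle, z up. About 0.14 kg.
- lens (a point): Centre of the loupe's lens, mid-height of the rim: 80 mm along x from the loupe's origin and 8 mm above its underside; axes as loupe.
- handle_grip (a point): Balance point of the loupe, in the handle: x = +16 mm, 8 mm above the underside; the handle is 18 mm wide across the loupe's y here.
- ring_cone: Bystander: wooden ring cone, foot 52 mm across, 62 mm high; origin under its foot. Leave alone.
- jar: Bystander: small jar with steel cap, 52 mm across, 55 mm high; origin under its base. Leave alone.
- dish: Bystander: white ceramic dish, 90 mm across, 30 mm high; origin under its base. Leave alone.
- ring_box: Bystander: closed dark red ring box, 60 x 60 x 45 mm; origin under its base. Leave alone.

How it is judged:
By the outcome, as a careful person would: the job done as asked, in the order asked, and still so for the second after the job is handed in, while the arm keeps its last pose, push and grip.
It also fails if it takes over 72 s, if anything falls off the work surface, if the arm or the gripper's body presses on something with over 40 N, if the wrist force passes 120 N, or if a joint passes its speed limit or range.

## Working session

There is one attempt and no reset: what is moved stays moved. The work goes in short steps, Python scripts to look and compute and a shell command to move; the robot and the scene stay as the last step left them, time stands still between calls to the robot, and variables do not carry over. Pictures are saved under pics/ and viewed, at most 10 in all, crops included, and the job is handed in when it is done.

```bash
mkdir -p pics; cat > h.py <<'E'
import numpy as np, cv2
from cell import ctrl
from scipy.spatial.transform import Rotation as R
def rot(r):
    r=np.array(r,float)
    return r if r.shape==(3,3) else (R.from_rotvec(r).as_matrix() if r.size==3 else R.from_quat(r).as_matrix())
def save(f,n):
    cv2.imwrite(f'pics/{n}.png',f['color']); 
    np.savez(f'pics/{n}.npz',**{k:np.array(f[k]) for k in f})
def load(n): return dict(np.load(f'pics/{n}.npz'))
F=np.diag([1,-1,-1.])
def proj(f,P):
    P=np.atleast_2d(P).astype(float); c=(P-f['xyz'])@rot(f['rotation'])@F
    return cv2.projectPoints(c,np.zeros(3),np.zeros(3),np.array(f['intrinsics'],float),np.array(f['dist'],float))[0][:,0]
def ray(f,uv):
    n=cv2.undistortPoints(np.array(uv,float).reshape(-1,1,2),np.array(f['intrinsics'],float),np.array(f['dist'],float))[:,0]
    return np.c_[n,np.ones(len(n))]@F@rot(f['rotation']).T
def atz(f,uv,z):
    d=ray(f,uv); o=np.array(f['xyz']); return o+d*((z-o[2])/d[:,2])[:,None]
E
python3 - <<'E'
from h import *
for n in ('side','top'):
    f=ctrl.grab_frame(n); save(f,n+'0'); print(n,f['xyz'],f['rotation'],f['intrinsics'],f['dist'])
o=ctrl.observe(); print(o)
E
```

```text
side [ 0.19988419 -0.7808511   0.97163054] [ 0.75414736 -0.18524551 -0.48887717] [[511.49456388   0.         322.91576909]
 [  0.         511.49456388 202.59776235]
 [  0.           0.           1.        ]] [-0.1058311  0.         0.         0.         0.       ]
top [ 0.51077257 -0.01429572  1.05032321] [ 0.10059745 -0.07818834 -1.55808478] [[390.67918193   0.         324.01285476]
 [  0.         390.67918193 203.24237645]
 [  0.           0.           1.        ]] [-0.00775072  0.          0.          0.          0.        ]
{'time_s': 0.1, 'qpos': array([ 9.79481056e-01,  2.07333848e-01,  1.54275309e+00, -3.65457292e-05,
        1.39351883e+00, -1.50456526e-01]), 'joint_velocities': array([ 0.0005059 , -0.00016409, -0.00391102,  0.00080199,  0.0004529 ,
        0.00142481]), 'effort': array([-3.21970347e-04, -3.71862674e+01, -2.82295579e+01,  6.98630023e-02,
        3.11581604e-02, -4.97193003e-05]), 'eef_pos': array([0.24517754, 0.51976227, 0.40363457]), 'ee_rot': array([-6.86742476e-01, -3.06489919e+00,  2.96699711e-03]), 'ft_force': array([-0.19626758,  0.19190765, -0.51429959]), 'moment': array([-3.80450040e-02, -9.81179955e-05, -2.91381260e-02]), 'grasp_force': 0.0, 'gripper_width': 0.0942299032364077}
```

View pics/top0.png

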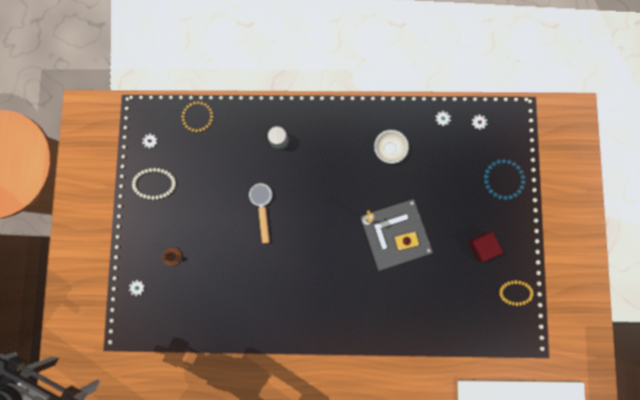

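View pics/side0.png

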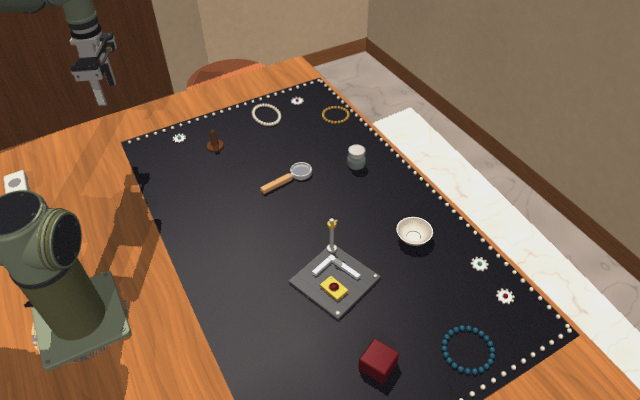

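The top view has world +x up and −y to the right. It shows the fixture near (397,235), the loupe at (262,212), the jar at (278,137), the dish at (391,147), the cone at (172,257) and the box at (487,247). The side view has the post and collar at (332,222). Next I'll look at enlarged crops.

```bash
python3 - <<'E'
from h import *
t=load('top0')['color'];s=load('side0')['color']
def crop(im,x,y,w,h,k): return cv2.resize(im[y:y+h,x:x+w],None,fx=k,fy=k,interpolation=cv2.INTER_CUBIC)
a=crop(t,355,195,80,80,7); b=crop(t,240,175,34,80,7)
cv2.imwrite('pics/c1.png',np.hstack([a,b]))
cv2.imwrite('pics/c2.png',crop(s,285,212,100,110,5.4))
E
```

```text
(no output)
```

View pics/c1.png

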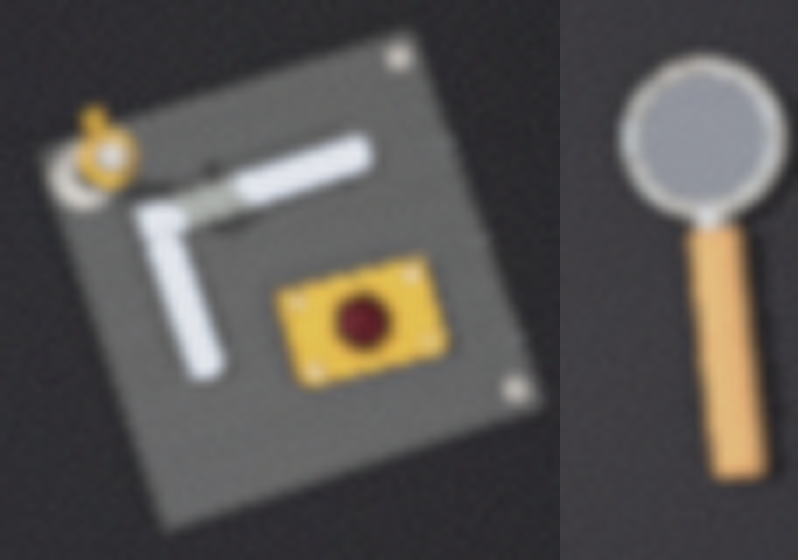

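View pics/c2.png

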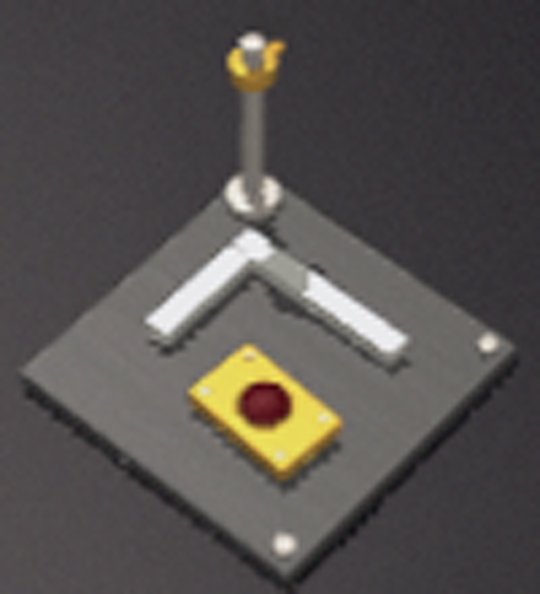

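Top crop: the plate corners are at (40,150), (412,33), (545,408) and (165,532), the pendant corners at (278,292), (425,257), (448,355) and (303,388), the lens at (143,137) and the handle end at (180,478). Side crop: the collar spans about y 45–90 at x 252.

```bash
cat > m.py <<'E'
from h import *
from scipy.optimize import least_squares as LS
t=load('top0');s=load('side0')
T=lambda p,ox=355,oy=195,k=7.:(np.array(p,float)+.5)/k-.5+[ox,oy]
S=lambda p:T(p,285,212,5.4)
c2=lambda a:np.array([[np.cos(a),-np.sin(a)],[np.sin(a),np.cos(a)]])
def fit(P,obs,x0):
    # obs: list of (frame,local pts3,uv)
    def W(x,L): L=np.array(L,float); return np.c_[L[:,:2]@c2(x[2]).T+x[:2],L[:,2]]
    r=LS(lambda x:np.concatenate([(proj(f,W(x,L))-uv).ravel() for f,L,uv in obs]),x0,loss='soft_l1')
    return r.x,r.fun.reshape(-1,2)
E
cat > a.py <<'E'
from m import *
C=[[.075,.075,.01],[.075,-.075,.01],[-.075,-.075,.01],[-.075,.075,.01]]
ft=T([[40,150],[412,33],[545,408],[165,532]]); fs=S([[22,372],[515,347],[290,573]])
guess=[*atz(t,[ft.mean(0)],.01)[0,:2],.3]
for obs in ([(t,C,ft)],[(s,[C[3],C[1],C[2]],fs)],[(t,C,ft),(s,[C[3],C[1],C[2]],fs)]):
    x,r=fit(0,obs,guess); print('fix',x.round(4),abs(r).max().round(2))
fx=x
D=[[.018,.028,.02],[.018,-.028,.02],[-.018,-.028,.02],[-.018,.028,.02]]
pt=T([[278,292],[425,257],[448,355],[303,388]]); ps=S([[247,344],[342,425],[285,470],[188,392]])
for obs in ([(t,D,pt)],[(s,D,ps)],[(t,D,pt),(s,D,ps)]):
    p,r=fit(0,obs,[*atz(t,[pt.mean(0)],.02)[0,:2],.25]); print('pend',p.round(4),abs(r).max().round(2))
loc=c2(-fx[2])@(p[:2]-fx[:2]); print('pend in fix',loc, 'yaw',p[2]-fx[2],'home',c2(fx[2])@[.012,.008]+fx[:2])
# side corners check: order of stops corner
print('stopcorner px', proj(t,[[*(c2(fx[2])@[.03,.036]+fx[:2]),.02]]), T([[182,232]]))
L=T(np.array([[143,137],[180,478],[156,228]]),240,175)
lens=atz(t,[L[0]],.011)[0];he=atz(t,[L[1]],.012)[0];hs=atz(t,[L[2]],.016)[0]
d=lens-he;print('lens',lens,'end',he,'dist(.130)',np.linalg.norm(d[:2]),'yaw',np.arctan2(d[1],d[0]),np.arctan2((hs-he)[1],(hs-he)[0]))
post=c2(fx[2])@[.06,.062]+fx[:2];print('post',post)
for z in (.07,.08,.09,.1,.104,.115): 
    q=[[*post,z]];print(z,(proj(s,q)[0]-[285,212]+.5)*5.4,(proj(t,q)[0]-[355,195]+.5)*7)
for n,uv,z in(('jar',[278,134],.055),('dish',[391,147],.03),('cone',[172,257],.03),('box',[487,246],.045)):print(n,atz(t,[uv],z))
E
python3 a.py
```

```text
fix [ 0.5485 -0.1906  0.3203] 0.18
fix [ 0.5499 -0.1875  0.3323] 0.58
fix [ 0.5491 -0.1895  0.325 ] 1.28
pend [ 0.5321 -0.2161  0.2365] 0.31
pend [ 0.5322 -0.214   0.2648] 0.67
pend [ 0.532  -0.2151  0.2502] 1.09
pend in fix [-0.02434204 -0.01881308] yaw -0.07480374395927741 home [ 0.55789188 -0.17809224]
stopcorner px [[379.56786954 227.45539267]] [[380.57142857 227.71428571]]
lens [0.65261355 0.17386691 0.011     ] end [0.52232634 0.15569843 0.012     ] dist(.130) 0.1315479038594455 yaw 0.13855593369808503 0.11811496959319237
post [ 0.58613456 -0.11159148]
0.07 [255.58515055 116.91694936] [ 97.47002764 166.24805719]
0.08 [255.61398646 101.64760302] [100.26588884 164.11739167]
0.09 [255.64286175  86.18773503] [103.1195301  161.94268419]
0.1 [255.67177073  70.53407218] [106.03276101 159.7225551 ]
0.104 [255.68334243  64.21759855] [107.21515828 158.82146536]
0.115 [255.71518423  46.68288711] [110.51848543 156.30403397]
jar [[0.80624531 0.12342864 0.055     ]]
dish [[ 0.7803308  -0.17597723  0.03      ]]
cone [[0.48257548 0.39539739 0.03      ]]
box [[ 0.52035116 -0.41574461  0.045     ]]
```

```bash
cat >> m.py <<'E'
FX=np.array([.549,-.189]); FA=.325
def f2w(p): return c2(FA)@np.array(p)+FX
def w2f(p): return c2(-FA)@(np.array(p)-FX)
def st(o=None):
    o=o or ctrl.observe(); M=rot(o['ee_rot']); 
    print('t',round(o['time_s'],2),'tcp',o['eef_pos'].round(4),'fix',w2f(o['eef_pos'][:2]).round(4),'yaw_y',np.arctan2(M[1,1],M[0,1]).round(3),'tilt',M[:2,2].round(4),'F',o['ft_force'].round(1),'q',o['qpos'].round(2),'w',o['gripper_width'].round(4),o['grasp_force'])
    return o
def go(p): # world delta in cm to world target
    o=ctrl.observe(); print('delta cm',((np.array(p)-o['eef_pos'])*100).round(2))
E
python3 - <<'E'
from m import *
st(); go([*f2w([-.064,-.019]),.30]); print('ex cm/row',c2(FA)@[1,0],'yaw need',FA+np.pi/2)
# collar bounds in side
im=s['color'][212:240,320:345].astype(int); m=(im[...,2]-im[...,0]>60)
for i,r in enumerate(m): print(i+212,''.join('#' if v else '.' for v in r))
for z in (.090,.095,.1,.104):
  P=f2w([.06,.062]); a=np.linspace(0,6.28,60)
  pts=np.vstack([np.c_[P[0]+.01*np.cos(a),P[1]+.01*np.sin(a),a*0+z+h] for h in(-.005,.005)])
  q=proj(s,pts); print(z,q.min(0),q.max(0))
E
```

```text
Traceback (most recent call last):
  File "m.py", line 17, in st
    print('t',round(o['time_s'],2),'tcp',o['eef_pos'].round(4),'fix',w2f(o['eef_pos'][:2]).round(4),'yaw_y',np.arctan2(M[1,1],M[0,1]).round(3),'tilt',M[:2,2].round(4),'F',o['ft_force'].round(1),'q',o['qpos'].round(2),'w',o['gripper_width'].round(4),o['grasp_force'])
                                                                                                                                                                                                                             ^^^^^^^^^^^^^^^^^^^^^^^^
AttributeError: 'float' object has no attribute 'round'
```

```bash
sed -i "s/o\['gripper_width'\].round(4)/round(o['gripper_width'],4)/" m.py
python3 - <<'E'
from m import *
st(); go([*f2w([-.064,-.019]),.30]); print('ex cm/row',c2(FA)@[1,0],'yaw need',FA+np.pi/2)
# collar bounds in side
im=s['color'][212:240,320:345].astype(int); m=(im[...,2]-im[...,0]>60)
for i,r in enumerate(m): print(i+212,''.join('#' if v else '.' for v in r))
for z in (.090,.095,.1,.104):
  P=f2w([.06,.062]); a=np.linspace(0,6.28,60)
  pts=np.vstack([np.c_[P[0]+.01*np.cos(a),P[1]+.01*np.sin(a),a*0+z+h] for h in(-.005,.005)])
  q=proj(s,pts); print(z,q.min(0),q.max(0))
E
```

```text
t 0.1 tcp [0.2452 0.5198 0.4036] fix [-0.0616  0.7687] yaw_y 1.13 tilt [-0.0011 -0.0017] F [-0.2  0.2 -0.5] q [ 0.98  0.21  1.54 -0.    1.39 -0.15] w 0.0942 0.0
delta cm [ 24.92 -74.72 -10.36]
ex cm/row [0.94765073 0.31930879] yaw need 1.8957963267948965
212 .........................
213 .........................
214 .........................
215 .........................
216 .........................
217 .........................
218 .........................
219 .........................
220 ..............####.......
221 ........##....###........
222 .......###....###........
223 .......###....###........
224 .......####..###.........
225 ........########.........
226 ........########.........
227 .........######..........
228 ..........####...........
229 .........................
230 .........................
231 .........................
232 .........................
233 .........................
234 .........................
235 .........................
236 .........................
237 .........................
238 .........................
239 .........................
0.09 [327.32878049 222.6162176 ] [336.08703544 232.06454636]
0.095 [327.3173873  221.16056909] [336.10293424 230.63050643]
0.1 [327.30591529 219.69585692] [336.11890959 229.18743988]
0.104 [327.29668042 218.51750948] [336.13174527 228.02643501]
```

```bash
python3 -m pendant '[[1.25,-3.74,0,0,0,0.0383,0],[1.25,-3.74,0,0,0,0.0383,0],[1.25,-3.74,0,0,0,0.0383,0],[1.25,-3.74,0,0,0,0.0383,0],[1.25,-3.74,0,0,0,0.0383,0],[1.25,-3.74,0,0,0,0.0383,0],[1.25,-3.74,0,0,0,0.0383,0],[1.25,-3.74,0,0,0,0.0383,0],[1.25,-3.74,0,0,0,0.0383,0],[1.25,-3.74,0,0,0,0.0383,0],[1.25,-3.74,0,0,0,0.0383,0],[1.25,-3.74,0,0,0,0.0383,0],[1.25,-3.74,0,0,0,0.0383,0],[1.25,-3.74,0,0,0,0.0383,0],[1.25,-3.74,0,0,0,0.0383,0],[1.25,-3.74,0,0,0,0.0383,0],[1.25,-3.74,0,0,0,0.0383,0],[1.25,-3.74,0,0,0,0.0383,0],[1.25,-3.74,0,0,0,0.0383,0],[1.25,-3.74,0,0,0,0.0383,0]]'; python3 - <<'E'
from m import *
st(); go([*f2w([-.064,-.019]),.2135])
E
```

```text
time_s: 1.77
eef_pos: [0.4953, -0.2299, 0.404]
ee_rot: [0.511, -3.099, -0.001]
ft_force: [0.4, 0.4, 0.3]
gripper_width: 0.0002
grasp_force: 0.0
t 1.77 tcp [ 0.4953 -0.2299  0.404 ] fix [-0.0639 -0.0217] yaw_y 1.897 tilt [-0.0007  0.0007] F [0.4 0.4 0.3] q [-0.59  0.15  1.61  0.    1.38 -2.49] w 0.0002 0.0
delta cm [ -0.09   0.25 -19.05]
```

```bash
python3 -m pendant '[[0,0.2,-2.8,0,0,0,0],[0,0,-2.8,0,0,0,0],[0,0,-2.8,0,0,0,0],[0,0,-2.8,0,0,0,0],[0,0,-2.8,0,0,0,0],[0,0,-2.8,0,0,0,0],[0,0,-1,0,0,0,0],[0,0,-0.7,0,0,0,0],[0,0,-0.4,0,0,0,0],[0,0,-0.1,0,0,0,0],[0,0,0,0,0,0,0],[0,0,0,0,0,0,0]]'; python3 - <<'E'
from m import *
st(); go([*f2w([-.064,-.019]),.2135]);f=ctrl.grab_frame('top');save(f,'top1')
a=cv2.resize(f['color'][185:285,345:445],None,fx=5.5,fy=5.5,interpolation=cv2.INTER_CUBIC);cv2.imwrite('pics/c3.png',a)
E
```

```text
time_s: 2.77
eef_pos: [0.4961, -0.2264, 0.2162]
ee_rot: [-0.508, 3.098, -0.003]
ft_force: [-0.0, 0.6, -0.1]
gripper_width: 0.0006
grasp_force: 0.0
t 2.77 tcp [ 0.4961 -0.2264  0.2162] fix [-0.0621 -0.0185] yaw_y 1.896 tilt [ 0.0026 -0.0017] F [-0.   0.6 -0.1] q [-0.59  0.38  1.76 -0.    1.   -2.48] w 0.0006 0.0
delta cm [-0.17 -0.1  -0.27]
```

```bash
python3 -m pendant '[[0,0,-0.2,0,0,0,0],[0.38,0.13,0,0,0,0,0],[0.38,0.13,0,0,0,0,0],[0.38,0.13,0,0,0,0,0],[0.38,0.13,0,0,0,0,0],[0.28,0.1,0,0,0,0,0],[0.28,0.1,0,0,0,0,0],[0.28,0.1,0,0,0,0,0],[0.28,0.1,0,0,0,0,0],[0.28,0.1,0,0,0,0,0],[0.28,0.1,0,0,0,0,0],[0.28,0.1,0,0,0,0,0],[0.19,0.06,0,0,0,0,0],[0.19,0.06,0,0,0,0,0]]'; python3 - <<'E'
from m import *
st(); f=ctrl.grab_frame('side');save(f,'side1')
f=ctrl.grab_frame('top');save(f,'top1')
E
```

```text
time_s: 3.98
eef_pos: [0.5341, -0.2125, 0.2126]
ee_rot: [0.509, -3.1, -0.0]
ft_force: [-1.4, -0.1, 0.5]
gripper_width: 0.0003
grasp_force: 0.6
t 3.98 tcp [ 0.5341 -0.2125  0.2126] fix [-0.0216 -0.0175] yaw_y 1.896 tilt [-0.0002  0.    ] F [-1.4 -0.1  0.5] q [-0.53  0.43  1.69 -0.    1.02 -2.43] w 0.0003 0.6293700356036425
```

```bash
python3 -m pendant '[[0.14,0.05,0,0,0,0,0],[0.14,0.05,0,0,0,0,0],[0.14,0.05,0,0,0,0,0],[0.1,0.03,0,0,0,0,0]]'; python3 -m pendant '[[0.1,0.03,0,0,0,0,0]]';python3 -m pendant '[[0.1,0.03,0,0,0,0,0]]'; python3 -m pendant '[[0.1,0.03,0,0,0,0,0]]'; python3 -c "
from m import *
st()"
```

```text
time_s: 4.42
eef_pos: [0.5392, -0.2107, 0.2126]
ee_rot: [-0.508, 3.1, 0.0]
ft_force: [-0.5, -0.1, 0.4]
gripper_width: 0.0
grasp_force: 0.4
time_s: 4.5
eef_pos: [0.5402, -0.2104, 0.2126]
ee_rot: [0.509, -3.1, -0.0]
ft_force: [-0.3, 0.2, -0.1]
gripper_width: 0.0008
grasp_force: 0.4
time_s: 4.58
eef_pos: [0.5408, -0.2103, 0.2126]
ee_rot: [0.509, -3.098, -0.0]
ft_force: [-4.7, -1.9, 3.4]
gripper_width: 0.0005
grasp_force: 2.6
time_s: 4.67
eef_pos: [0.5412, -0.2102, 0.2125]
ee_rot: [0.509, -3.096, -0.0]
ft_force: [-8.5, -2.5, 5.8]
gripper_width: 0.0002
grasp_force: 4.1
t 4.67 tcp [ 0.5412 -0.2102  0.2125] fix [-0.0141 -0.0176] yaw_y 1.897 tilt [-0.0042 -0.0006] F [-8.5 -2.5  5.8] q [-0.52  0.44  1.67 -0.    1.03 -2.41] w 0.0002 4.121735394001007
```

```bash
python3 -m pendant '[[0.09,0.03,0,0,0,0,0],[0,0,0,0,0,0,0],[0,0,0,0,0,0,0],[-0.5,-0.17,0,0,0,0,0],[-0.8,-0.27,0,0,0,0,0],[-1.2,-0.4,1,0,0,0,0],[0,0,2,0,0,0,0],[0,0,2,0,0,0,0]]'; python3 -m pendant '[[0.48,-0.25,0,0,0,-0.1208,0],[0.48,-0.25,0,0,0,-0.1208,0],[0.48,-0.25,0,0,0,-0.1208,0],[0.48,-0.25,0,0,0,-0.1208,0],[0.48,-0.25,0,0,0,-0.1208,0],[0.48,-0.25,0,0,0,-0.1208,0],[0.48,-0.25,0,0,0,-0.1208,0],[0.48,-0.25,0,0,0,-0.1208,0],[0.48,-0.25,0,0,0,-0.1208,0],[0.48,-0.25,0,0,0,-0.1208,0],[0.48,-0.25,0,0,0,-0.1208,0],[0.48,-0.25,0,0,0,-0.1208,0],[0.48,-0.25,0,0,0,-0.1208,0],[0,0,0,0,0,0,0],[0,0,0,0,0,0,0]]'
python3 - <<'E'
from m import *
st(); go([*f2w([.010,-.068]),.2135])
f=ctrl.grab_frame('side');save(f,'side2')
g=ctrl.grab_frame('top');save(g,'top2')
cr=lambda i,x,y,w,h,k:cv2.resize(i[y:y+h,x:x+w],None,fx=k,fy=k,interpolation=cv2.INTER_CUBIC)
cv2.imwrite('pics/c4.png',np.hstack([cr(f['color'],285,212,100,110,4),cr(g['color'],355,190,80,88,5)]))
E
```

```text
time_s: 5.33
eef_pos: [0.5168, -0.2178, 0.262]
ee_rot: [0.507, -3.099, -0.003]
ft_force: [0.8, 0.4, -0.2]
gripper_width: 0.0002
grasp_force: 0.0
time_s: 6.58
eef_pos: [0.5804, -0.2505, 0.2626]
ee_rot: [1.828, 2.555, 0.001]
ft_force: [0.4, 0.7, -1.3]
gripper_width: 0.0004
grasp_force: 0.0
t 6.58 tcp [ 0.5804 -0.2505  0.2626] fix [ 0.0101 -0.0683] yaw_y 0.329 tilt [0.0005 0.0002] F [ 0.4  0.7 -1.3] q [-0.54  0.47  1.51  0.    1.16 -0.87] w 0.0004 0.0
delta cm [-0.02  0.02 -4.91]
```

View pics/c4.png

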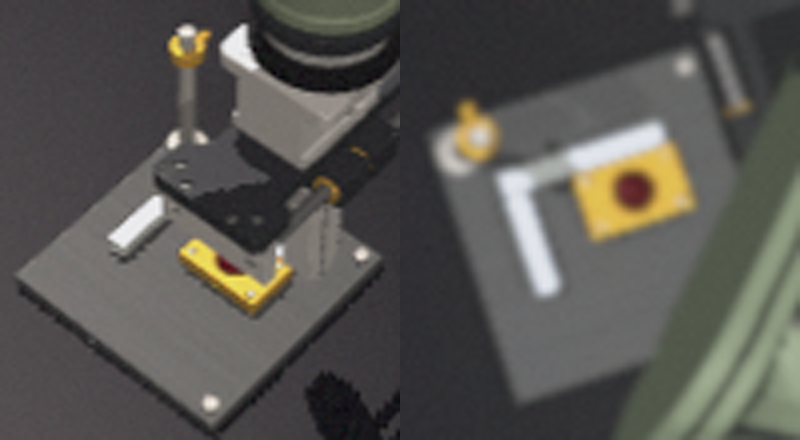

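The pendant lies along the long stop (right crop, about 575–695, 140–240). The fingers are beyond its −y end. Next I'll lower them and push along +y.

```bash
python3 -m pendant '[[0,0,-2,0,0,0,0],[0,0,-2,0,0,0,0],[0,0,-0.7,0,0,0,0],[0,0,-0.2,0,0,0,0],[0,0,0,0,0,0,0],[-0.1,0.28,0,0,0,0,0],[-0.1,0.28,0,0,0,0,0],[-0.1,0.28,0,0,0,0,0],[-0.1,0.28,0,0,0,0,0],[-0.1,0.28,0,0,0,0,0],[-0.1,0.28,0,0,0,0,0],[-0.1,0.28,0,0,0,0,0],[-0.1,0.28,0,0,0,0,0],[-0.1,0.28,0,0,0,0,0],[-0.1,0.28,0,0,0,0,0]]'; python3 -c "
from m import *
st()"
```

```text
time_s: 7.93
eef_pos: [0.5705, -0.2223, 0.2139]
ee_rot: [1.832, 2.552, 0.0]
ft_force: [0.1, -1.2, 1.8]
gripper_width: 0.0005
grasp_force: 0.7
t 7.93 tcp [ 0.5705 -0.2223  0.2139] fix [ 0.0097 -0.0385] yaw_y 0.326 tilt [ 0.0006 -0.0004] F [ 0.1 -1.2  1.8] q [-0.51  0.5   1.59 -0.    1.06 -0.84] w 0.0005 0.6583924870938063
```

```bash
python3 -m pendant '[[-0.06,0.19,0,0,0,0,0],[-0.06,0.19,0,0,0,0,0],[-0.05,0.14,0,0,0,0,0],[-0.03,0.1,0,0,0,0,0],[-0.03,0.1,0,0,0,0,0],[-0.03,0.1,0,0,0,0,0]]'; python3 -m pendant '[[-0.03,0.1,0,0,0,0,0]]';python3 -m pendant '[[-0.03,0.1,0,0,0,0,0]]'; python3 -m pendant '[[-0.03,0.1,0,0,0,0,0]]'; python3 -c "
from m import *
st()"
```

```text
time_s: 8.43
eef_pos: [0.5678, -0.2142, 0.2137]
ee_rot: [1.832, 2.552, -0.0]
ft_force: [0.5, -1.3, 0.9]
gripper_width: 0.0005
grasp_force: 0.7
time_s: 8.52
eef_pos: [0.5675, -0.2132, 0.2136]
ee_rot: [-1.832, -2.552, 0.0]
ft_force: [0.9, -0.7, 1.0]
gripper_width: 0.0006
grasp_force: 0.7
time_s: 8.6
eef_pos: [0.5673, -0.2123, 0.2137]
ee_rot: [1.832, 2.552, -0.0]
ft_force: [1.2, -3.9, 0.4]
gripper_width: 0.0003
grasp_force: 1.8
time_s: 8.68
eef_pos: [0.5672, -0.2119, 0.2138]
ee_rot: [1.83, 2.551, -0.002]
ft_force: [2.3, -6.0, 0.2]
gripper_width: 0.0004
grasp_force: 2.9
t 8.68 tcp [ 0.5672 -0.2119  0.2138] fix [ 0.0099 -0.0275] yaw_y 0.326 tilt [ 0.0013 -0.0023] F [ 2.3 -6.   0.2] q [-0.5   0.48  1.61 -0.    1.05 -0.83] w 0.0004 2.923702485859394
```

```bash
python3 -m pendant '[[-0.03,0.1,0,0,0,0,0],[0,0,0,0,0,0,0],[0,0,0,0,0,0,0],[0.16,-0.47,0,0,0,0,0],[0.38,-1.14,0,0,0,0,0],[0,0,1.5,0,0,0,0],[0,0,3,0,0,0,0],[-1.45,0.8,0,0,0,0,0],[-1.45,0.8,0,0,0,0,0],[-1.45,0.8,0,0,0,0,0],[-1.45,0.8,0,0,0,0,0],[0,0,0,0,0,0,0],[0,0,-2,0,0,0,0],[0,0,-1.7,0,0,0,0],[0,0,-0.6,0,0,0,0],[0,0,-0.2,0,0,0,0],[0,0,0,0,0,0,0]]'; python3 - <<'E'
from m import *
st(); f=ctrl.grab_frame('top');save(f,'top3')
E
```

```text
time_s: 10.1
eef_pos: [0.5142, -0.1946, 0.213]
ee_rot: [-1.832, -2.551, -0.0]
ft_force: [-0.5, -0.1, -0.2]
gripper_width: 0.0
grasp_force: 0.0
t 10.1 tcp [ 0.5142 -0.1946  0.213 ] fix [-0.0347  0.0058] yaw_y 0.325 tilt [-0.0011  0.0009] F [-0.5 -0.1 -0.2] q [-0.52  0.39  1.75  0.    1.   -0.84] w 0.0 0.0
```

```bash
python3 -m pendant '[[0.28,0.1,0,0,0,0,0],[0.28,0.1,0,0,0,0,0],[0.28,0.1,0,0,0,0,0],[0.28,0.1,0,0,0,0,0],[0.1,0.03,0,0,0,0,0],[0.1,0.03,0,0,0,0,0]]'; python3 -m pendant '[[0.1,0.03,0,0,0,0,0]]'; python3 -m pendant '[[0.1,0.03,0,0,0,0,0]]'; python3 -m pendant '[[0.1,0.03,0,0,0,0,0]]';  python3 -m pendant '[[0.1,0.03,0,0,0,0,0]]'; python3 -c "
from m import *
st()"
```

```text
time_s: 10.65
eef_pos: [0.5276, -0.1896, 0.2139]
ee_rot: [1.831, 2.552, 0.0]
ft_force: [0.0, -0.8, -1.3]
gripper_width: 0.0002
grasp_force: 0.0
time_s: 10.73
eef_pos: [0.5284, -0.1894, 0.2137]
ee_rot: [1.832, 2.552, -0.0]
ft_force: [-1.0, 1.4, -0.1]
gripper_width: 0.0005
grasp_force: 0.0
time_s: 10.82
eef_pos: [0.5293, -0.1891, 0.2137]
ee_rot: [-1.832, -2.552, 0.0]
ft_force: [0.4, -0.4, 0.5]
gripper_width: 0.0006
grasp_force: 0.0
time_s: 10.9
eef_pos: [0.5303, -0.1888, 0.2136]
ee_rot: [-1.832, -2.552, 0.0]
ft_force: [0.6, -0.2, 0.4]
gripper_width: 0.0005
grasp_force: 0.0
time_s: 10.98
eef_pos: [0.5312, -0.1885, 0.2136]
ee_rot: [-1.832, -2.552, 0.0]
ft_force: [-0.2, 0.4, 0.1]
gripper_width: 0.0004
grasp_force: 0.0
t 10.98 tcp [ 0.5312 -0.1885  0.2136] fix [-0.0167  0.0061] yaw_y 0.325 tilt [-0.0002  0.0001] F [-0.2  0.4  0.1] q [-0.49  0.41  1.71 -0.    1.02 -0.82] w 0.0004 0.0
```

```bash
for i in 1 2 ; do :; done; python3 -m pendant '[[0.1,0.03,0,0,0,0,0]]'; python3 -m pendant '[[0.1,0.03,0,0,0,0,0]]'|grep -E 'force|pos'; python3 -m pendant '[[0.1,0.03,0,0,0,0,0]]'|grep -E 'force|pos';  python3 -m pendant '[[0.1,0.03,0,0,0,0,0]]'|grep -E 'force|pos'; python3 -c "
from m import *
st()
f=ctrl.grab_frame('side');save(f,'side3');cv2.imwrite('pics/c5.png',cv2.resize(f['color'][212:322,270:390],None,fx=5,fy=5,interpolation=cv2.INTER_CUBIC))"
```

```text
time_s: 11.07
eef_pos: [0.5323, -0.1882, 0.2136]
ee_rot: [-1.832, -2.552, 0.0]
ft_force: [0.7, 0.0, 0.9]
gripper_width: 0.0006
grasp_force: 0.0
eef_pos: [0.5333, -0.188, 0.2136]
ft_force: [-0.2, 0.5, 0.1]
grasp_force: 0.0
eef_pos: [0.5341, -0.1877, 0.2135]
ft_force: [-2.5, -1.0, 0.4]
grasp_force: 1.4
eef_pos: [0.5346, -0.1876, 0.2134]
ft_force: [-5.7, -2.4, 2.5]
grasp_force: 3.2
t 11.32 tcp [ 0.5346 -0.1876  0.2134] fix [-0.0132  0.006 ] yaw_y 0.326 tilt [-0.0032 -0.0005] F [-5.7 -2.4  2.5] q [-0.49  0.42  1.71 -0.    1.02 -0.81] w 0.0005 3.1938933581113815
```

View pics/c5.png

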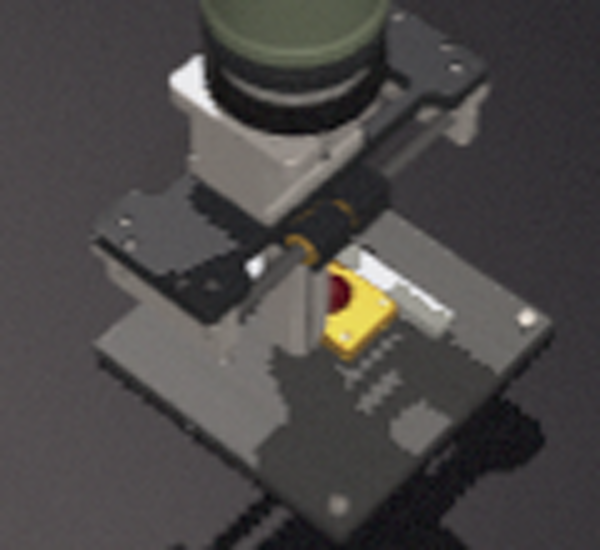

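```bash
python3 -m pendant '[[0.1,0.03,0,0,0,0,0],[0,0,0,0,0,0,0],[0,0,0,0,0,0,0],[-0.4,-0.13,0,0,0,0,0],[-1.0,-0.34,0,0,0,0,0],[0,0,3,0,0,0,0],[0,0,4,0,0,0,0],[0,0,4,0,0,0,0],[0,0,4,0,0,0,0]]'; python3 -m pendant '[[0.5,2.56,0,0,0,0.098,5],[0.5,2.56,0,0,0,0.098,5],[0.5,2.56,0,0,0,0.098,5],[0.5,2.56,0,0,0,0.098,5],[0.5,2.56,0,0,0,0.098,5],[0.5,2.56,0,0,0,0.098,5],[0.5,2.56,0,0,0,0.098,5],[0.5,2.56,0,0,0,0.098,5],[0.5,2.56,0,0,0,0.098,5],[0.5,2.56,0,0,0,0.098,5],[0.5,2.56,0,0,0,0.098,5],[0.5,2.56,0,0,0,0.098,5],[0.5,2.56,0,0,0,0.098,5],[0.5,2.56,0,0,0,0.098,5],[0,0,0,0,0,0,5],[0,0,0,0,0,0,5]]'
python3 - <<'E'
from m import *
st()
f=ctrl.grab_frame('side');save(f,'side4')
g=ctrl.grab_frame('top');save(g,'top4')
cr=lambda i,x,y,w,h,k:cv2.resize(i[y:y+h,x:x+w],None,fx=k,fy=k,interpolation=cv2.INTER_CUBIC)
s0=load('side0')['color']
cv2.imwrite('pics/c6.png',np.hstack([cr(g['color'],360,195,60,90,6),cr(s0,255,155,70,90,6)]))
E
```

```text
time_s: 12.12
eef_pos: [0.5215, -0.1916, 0.3648]
ee_rot: [-1.832, -2.551, -0.001]
ft_force: [1.3, -0.9, -0.6]
gripper_width: 0.0007
grasp_force: 0.0
time_s: 13.45
eef_pos: [0.5919, 0.1675, 0.3634]
ee_rot: [-0.201, 3.135, 0.0]
ft_force: [0.3, -0.6, -0.2]
gripper_width: 0.0498
grasp_force: 0.0
t 13.45 tcp [0.5919 0.1675 0.3634] fix [0.1545 0.3242] yaw_y 1.699 tilt [0.0001 0.0001] F [ 0.3 -0.6 -0.2] q [ 0.14  0.32  1.48  0.    1.34 -1.56] w 0.0498 0.0
```

View pics/c6.png

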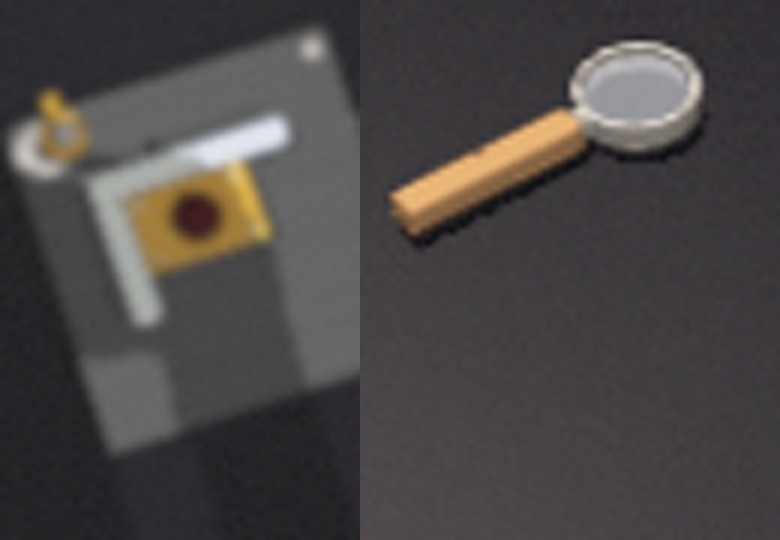

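The pendant sits in the corner. In the side crop, the lens rim's top ellipse is centred near (279,90) and the top edge of the handle end is at about (43,208).

```bash
python3 - <<'E'
from m import *
Q=T(np.array([[277,90],[43,208]]),255,155,6.)
a=atz(s,[Q[0]],.015)[0];b=atz(s,[Q[1]],.016)[0];d=a-b
print(a,b,np.linalg.norm(d[:2]),np.arctan2(d[1],d[0]))
# top: automated handle/lens
im=load('top0')['color'].astype(int)
m=((im[...,2]-im[...,0])>60).astype(np.uint8); m[:,:245]=0;m[:,280:]=0;m[:195]=0;m[250:]=0
ys,xs=np.nonzero(m); pw=atz(t,np.c_[xs,ys],.014)[:,:2]; c=pw.mean(0); u=np.linalg.svd(pw-c)[2][0]; u*=np.sign(u[0])
pr=(pw-c)@u; print('handle centre',c,'len',np.ptp(pr),'yaw',np.arctan2(u[1],u[0]),'n',len(xs))
print('grip from handle centre (+.0185)',c+u*.0185,'lens',c+u*.0825)
# same on side, z .016 top-ish
E
```

```text
[0.65055316 0.17331473 0.015     ] [0.52355046 0.15530304 0.016     ] 0.12827355715182887 0.14088180543313666
handle centre [0.56931956 0.16176819] len 0.09294957250549518 yaw 0.13690647018414412 n 256
grip from handle centre (+.0185) [0.58764645 0.16429305] lens [0.6510476  0.17302772]
```

```bash
python3 -m pendant '[[-0.4,-0.3,-3,0,0,0.01,5],[0,0,-4,0,0,0,5],[0,0,-4,0,0,0,5],[0,0,-3,0,0,0,5],[0,0,-1.2,0,0,0,5],[0,0,-0.5,0,0,0,5],[0,0,-0.2,0,0,0,5],[0,0,0,0,0,0,5],[0,0,0,0,0,0,5]]'; python3 - <<'E'
from m import *
st(); go([.588,.1645,.202])
E
```

```text
time_s: 14.3
eef_pos: [0.5896, 0.1636, 0.2072]
ee_rot: [-0.214, 3.13, 0.0]
ft_force: [-0.5, -0.5, -0.2]
gripper_width: 0.0499
grasp_force: 0.0
t 14.3 tcp [0.5896 0.1636 0.2072] fix [0.1511 0.3211] yaw_y 1.707 tilt [0.0047 0.0006] F [-0.5 -0.5 -0.2] q [ 0.13  0.5   1.59  0.    1.04 -1.58] w 0.0499 0.0
delta cm [-0.16  0.09 -0.52]
```

```bash
python3 -m pendant '[[-0.1,0.1,-0.3,0,0,0,5],[0,0,-0.1,0,0,0,5],[0,0,0,0,0,0,3],[0,0,0,0,0,0,2.2],[0,0,0,0,0,0,1.6],[0,0,0,0,0,0,1],[0,0,0,0,0,0,1],[0,0,0,0,0,0,1],[0,0,0,0,0,0,1]]' 30; python3 - <<'E'
from m import *
st()
E
```

```text
time_s: 15.05
eef_pos: [0.5873, 0.1648, 0.2007]
ee_rot: [-0.215, 3.134, 0.0]
ft_force: [-0.3, 0.4, -0.2]
gripper_width: 0.0176
grasp_force: 30.0
t 15.05 tcp [0.5873 0.1648 0.2007] fix [0.1492 0.323 ] yaw_y 1.708 tilt [0.     0.0003] F [-0.3  0.4 -0.2] q [ 0.13  0.51  1.6   0.    1.03 -1.58] w 0.0176 29.991147816181183
```

```bash
python3 -m pendant '[[0,0,0.5,0,0,0,1],[0,0,1.5,0,0,0,1],[0,0,2.5,0,0,0,1],[0,0,3,0,0,0,1],[0,0,3,0,0,0,1],[0,0,3,0,0,0,1],[0,0,2.5,0,0,0,1],[0,0,1,0,0,0,1],[0,0,0,0,0,0,1]]'; python3 -m pendant '[[-0.3,-1.1,0,0,0,0,1],[-0.5,-2,0,0,0,0,1],[-0.67,-2.5,0,0,0,0,1],[-0.67,-2.5,0,0,0,0,1],[-0.67,-2.5,0,0,0,0,1],[-0.67,-2.5,0,0,0,0,1],[-0.67,-2.5,0,0,0,0,1],[-0.67,-2.5,0,0,0,0,1],[-0.67,-2.5,0,0,0,0,1],[-0.67,-2.5,0,0,0,0,1],[-0.67,-2.5,0,0,0,0,1],[-0.67,-2.5,0,0,0,0,1],[-0.67,-2.5,0,0,0,0,1],[-0.67,-2.5,0,0,0,0,1],[-0.5,-1.5,0,0,0,0,1],[-0.3,-0.5,0,0,0,0,1],[0,0,0,0,0,0,1],[0,0,0,0,0,0,1]]'; python3 -c "
from m import *
st();go([.494,-.186,.294])"
```

```text
time_s: 15.8
eef_pos: [0.5881, 0.1647, 0.3742]
ee_rot: [-0.214, 3.128, 0.0]
ft_force: [0.8, -0.1, -0.8]
gripper_width: 0.0172
grasp_force: 30.0
time_s: 17.3
eef_pos: [0.4901, -0.186, 0.3689]
ee_rot: [0.213, -3.132, -0.004]
ft_force: [0.8, -0.3, -1.3]
gripper_width: 0.0179
grasp_force: 30.0
t 17.3 tcp [ 0.4901 -0.186   0.3689] fix [-0.0548  0.0216] yaw_y 1.707 tilt [-0.0028  0.0023] F [ 0.8 -0.3 -1.3] q [-0.53  0.13  1.7   0.    1.31 -2.24] w 0.0179 29.99025195837021
delta cm [ 0.39  0.   -7.49]
```

```bash
python3 -m pendant '[[0.3,0,-1,0,0,0,1],[0,0,-2,0,0,0,1],[0,0,-2,0,0,0,1],[0,0,-1.3,0,0,0,1],[0,0,-0.7,0,0,0,1],[0,0,-0.4,0,0,0,1],[0,0,0,0,0,0,1],[0,0,0,0,0,0,1],[0,0,0,0,0,0,1]]'; python3 - <<'E'
from m import *
st();go([.494,-.186,.294])
f=ctrl.grab_frame('side');save(f,'side5')
g=ctrl.grab_frame('top');save(g,'top5')
cr=lambda i,x,y,w,h,k:cv2.resize(i[y:y+h,x:x+w],None,fx=k,fy=k,interpolation=cv2.INTER_CUBIC)
cv2.imwrite('pics/c7.png',np.hstack([cr(g['color'],355,190,65,100,6),cr(f['color'],285,205,68,100,6)]))
E
```

```text
time_s: 18.05
eef_pos: [0.4944, -0.1864, 0.2977]
ee_rot: [-0.215, 3.132, -0.002]
ft_force: [-0.4, 0.6, -1.5]
gripper_width: 0.0175
grasp_force: 30.0
t 18.05 tcp [ 0.4944 -0.1864  0.2977] fix [-0.0509  0.0199] yaw_y 1.708 tilt [ 0.0019 -0.0011] F [-0.4  0.6 -1.5] q [-0.52  0.22  1.76  0.    1.16 -2.23] w 0.0175 29.990278780460358
delta cm [-0.04  0.04 -0.37]
```

View pics/c7.png

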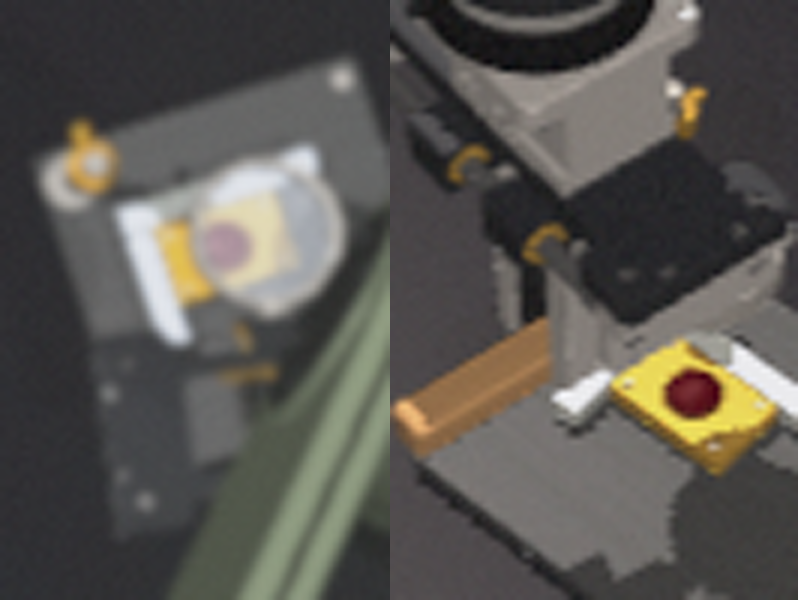

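The top crop puts the lens ring at (267,237) and the red stone, seen through the lens, at (226,245). The side view shows the handle level and the pendant in the corner, with the lens hidden behind the gripper. Next I'll refine the collar height relative to the known post top.

```bash
python3 - <<'E'
from m import *
g=load('top5')
q=T([[267,237],[226,245]],355,190,6.)
print('lens',atz(g,[q[0]],.103)[0],'stone',atz(g,[q[1]],.0245)[0],'home',f2w([.012,.008]))
print('expected pixel of lens above home @z.105 in crop',(proj(g,[[*f2w([.012,.008]),.103]])[0]-[355,190]+.5)*6-.5)
im=s['color'].astype(int)
for y in range(215,234): print(y,[tuple(int(v) for v in im[y,x]) for x in (327,329,331,332,333)])
P=f2w([.06,.062]);a=np.linspace(0,6.28,60)
for r,z in((.005,.115),(.01,.1),(.01,.095),(.01,.09),(.01,.105)):
  e=proj(s,np.c_[P[0]+r*np.cos(a),P[1]+r*np.sin(a),a*0+z]);print(r,z,e.min(0).round(2),e.max(0).round(2))
gi=g['color'].astype(int)
E
```

```text
lens [ 0.55813148 -0.18229467  0.103     ] stone [ 0.55837729 -0.17833629  0.0245    ] home [ 0.55781734 -0.17758709]
expected pixel of lens above home @z.105 in crop [255.29693442 237.65452038]
215 [(58, 55, 57), (58, 56, 58), (61, 56, 58), (58, 55, 60), (56, 54, 57)]
216 [(59, 55, 59), (61, 57, 60), (58, 55, 58), (55, 54, 57), (56, 54, 56)]
217 [(59, 58, 60), (63, 60, 61), (57, 55, 58), (59, 57, 59), (55, 54, 58)]
218 [(61, 58, 62), (59, 57, 60), (151, 159, 167), (140, 145, 153), (92, 93, 99)]
219 [(60, 55, 60), (138, 145, 151), (214, 222, 229), (209, 219, 226), (160, 169, 178)]
220 [(59, 55, 58), (124, 129, 135), (223, 232, 234), (222, 230, 234), (171, 185, 194)]
221 [(62, 70, 82), (88, 163, 188), (139, 147, 154), (132, 141, 146), (103, 138, 157)]
222 [(73, 137, 161), (85, 167, 193), (108, 114, 119), (106, 113, 118), (97, 136, 155)]
223 [(72, 152, 179), (87, 183, 209), (105, 111, 116), (107, 112, 118), (88, 115, 133)]
224 [(64, 127, 154), (89, 216, 233), (93, 112, 124), (86, 111, 127), (66, 114, 141)]
225 [(54, 75, 89), (85, 205, 223), (54, 113, 147), (53, 113, 148), (52, 114, 151
[... 166 characters left out ...]
]
228 [(60, 56, 61), (51, 84, 103), (42, 100, 133), (45, 101, 135), (53, 93, 118)]
229 [(62, 58, 62), (70, 73, 78), (100, 108, 117), (101, 111, 119), (86, 92, 98)]
230 [(62, 59, 61), (72, 71, 76), (105, 112, 117), (107, 111, 117), (86, 89, 93)]
231 [(61, 59, 62), (72, 71, 74), (104, 110, 115), (106, 111, 117), (89, 91, 97)]
232 [(64, 62, 63), (68, 69, 73), (107, 111, 118), (106, 112, 119), (86, 89, 94)]
233 [(59, 57, 62), (67, 68, 71), (104, 110, 115), (107, 113, 119), (84, 88, 93)]
0.005 0.115 [329.5  218.37] [333.93 221.66]
0.01 0.1 [327.32 221.16] [336.1  227.74]
0.01 0.095 [327.33 222.62] [336.09 229.19]
0.01 0.09 [327.34 224.06] [336.07 230.63]
0.01 0.105 [327.31 219.7 ] [336.12 226.27]
```

```bash
python3 -m pendant '[[0,0,-0.3,0,0,0,1],[0,0,-0.1,0,0,0,1],[0,0,0,0,0,0,1],[0,0,0,0,0,0,1],[0,0,0,0,0,0,1]]'; python3 - <<'E'
from m import *
o=st()
f=ctrl.grab_frame('side');save(f,'side6')
g=ctrl.grab_frame('top');save(g,'top6')
M=rot(o['ee_rot']); tcp=o['eef_pos']; y=o['eef_pos']; ya=np.arctan2(M[1,1],M[0,1])-np.pi/2
u=np.array([np.cos(ya),np.sin(ya),0]);v=np.array([-u[1],u[0],0]);z=np.array([0,0,1.])
org=tcp-.1927*z-.008*z-.016*u   # loupe origin
a=np.linspace(0,2*np.pi,80)
C=lambda zz:org+.08*u+zz*z+.03*(np.cos(a)[:,None]*u+np.sin(a)[:,None]*v)
H=np.array([org-.05*u+s1*.009*v+s2*z for s1,s2 in((1,.016),(-1,.016),(-1,0),(1,0),(1,.016))])
H2=np.array([org+.045*u-.009*v+.016*z,org-.05*u-.009*v+.016*z])
def ov(fr,x0,y0,w,h,k):
    im=cv2.resize(fr['color'][y0:y0+h,x0:x0+w],None,fx=k,fy=k,interpolation=cv2.INTER_CUBIC)
    for P in (C(.015),C(.001),H,H2):
        p=((proj(fr,P)-[x0,y0]+.5)*k-.5); cv2.polylines(im,[np.round(p*8).astype(int)],False,(0,255,0),1,cv2.LINE_AA,3)
    return im
cv2.imwrite('pics/c8.png',np.hstack([ov(g,370,200,50,70,8),ov(f,281,240,50,70,8)]))
print(org+.08*u)
E
```

```text
time_s: 18.57
eef_pos: [0.4938, -0.1864, 0.2926]
ee_rot: [0.215, -3.134, -0.0]
ft_force: [0.7, -0.2, -1.0]
gripper_width: 0.0178
grasp_force: 30.0
t 18.57 tcp [ 0.4938 -0.1864  0.2926] fix [-0.0515  0.0201] yaw_y 1.708 tilt [-0.  0.] F [ 0.7 -0.2 -1. ] q [-0.52  0.23  1.76  0.    1.15 -2.23] w 0.0178 29.990359246730804
[ 0.55721802 -0.17767985  0.0919377 ]
```

View pics/c8.png

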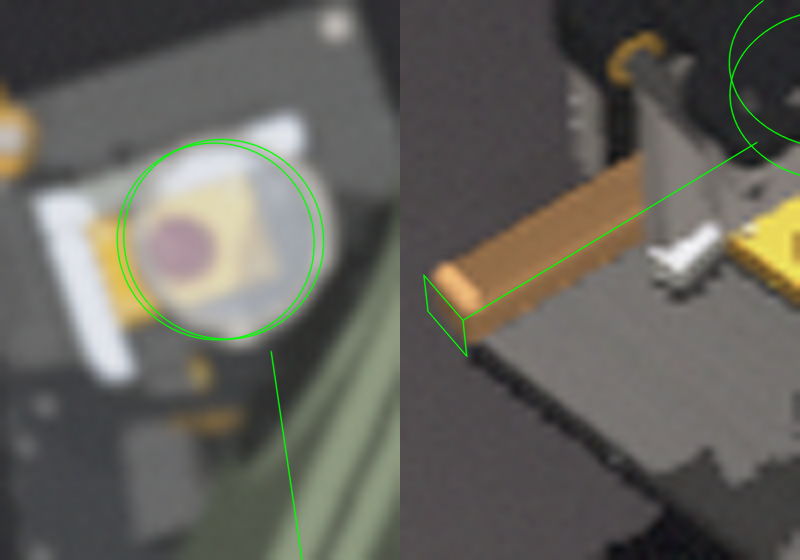

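The real ring lies about 15 crop px right of and 5 px below the TCP-based model, and the handle end in the side view is up and right of it. So the loupe is slightly rotated or shifted in the grip. I'll fit its pose from the images.

```bash
cat > fitl.py <<'E'
from m import *
from scipy.optimize import minimize
def model(org,ya,pit=0):
    u=np.array([np.cos(ya)*np.cos(pit),np.sin(ya)*np.cos(pit),np.sin(pit)]);v=np.array([-np.sin(ya),np.cos(ya),0]);z=np.cross(u,v)
    a=np.linspace(0,2*np.pi,60)
    B=np.array([org+i*u+j*.009*v+k*z for i in(-.05,.045) for j in(-1,1) for k in(0,.016)])
    ring=np.vstack([org+.08*u+k*z+.03*(np.cos(a)[:,None]*u+np.sin(a)[:,None]*v) for k in(.001,.015)])
    return B,ring,org+.08*u+.008*z
def hullmask(fr,B,x0,y0,w,h,k=8):
    p=((proj(fr,B)-[x0,y0]+.5)*k); m=np.zeros((h*k,w*k),np.float32)
    cv2.fillConvexPoly(m,np.round(cv2.convexHull(p.astype(np.float32))*16).astype(int),1.,cv2.LINE_8,4)
    return cv2.resize(m,(w,h),interpolation=cv2.INTER_AREA)
def wood(fr,x0,y0,w,h):
    im=fr['color'][y0:y0+h,x0:x0+w].astype(float); d=im[...,2]-im[...,0]
    return np.clip(d/45,0,1)
def fit_loupe(f,box,ringc,g,org0,ya0,off=(0,0)):
    x0,y0,w,h=box; W=wood(f,*box); f=dict(f)
    K=np.array(f['intrinsics'],float); K[0,2]+=off[0];K[1,2]+=off[1]; f['intrinsics']=K
    def cost(p):
        B,ring,_=model(org0+np.array(p[:3])/1000,ya0+p[3]/100)
        m=hullmask(f,B,*box); q=proj(g,ring); c=(q.min(0)+q.max(0))/2
        return ((m-W)**2).sum()+4*((c-ringc)**2).sum()
    best=min((minimize(cost,p0,method='Nelder-Mead',options=dict(maxiter=1500,xatol=.02,fatol=.01,initial_simplex=np.array(p0)+np.vstack([np.zeros(4),4*np.eye(4)]))) for p0 in ([0,0,0,0],[0,-4,0,0],[0,0,0,-6],[0,-3,2,5])),key=lambda r:r.fun)
    return best,W
E
python3 - <<'E'
from fitl import *
f=load('side6');g=load('top6')
ya=1.708-np.pi/2;u=np.array([np.cos(ya),np.sin(ya),0]);org=np.array([.4938,-.1864,.0919])-.016*u
# ring in top: bright band radial fit
im=g['color'].astype(np.float32).sum(2); 
def score(c,r=12.6):
    a=np.linspace(0,2*np.pi,180); S=lambda rr:cv2.remap(im,(c[0]+rr*np.cos(a)).astype(np.float32)[None],(c[1]+rr*np.sin(a)).astype(np.float32)[None],cv2.INTER_LINEAR)[0]
    return np.median(np.clip(S(r-1)-S(r+1.2),-150,150)) if 0 else np.mean(np.clip(S(r-.8)-S(r+1.2),-80,80))
c=max(((x,y,r) for x in np.arange(394,403,.25) for y in np.arange(226,235,.25) for r in (11.8,12.2,12.6,13)),key=lambda t:score(t[:2],t[2]))
print('ring',c,score(c[:2],c[2]))
ringc=np.array(c[:2])
eye=np.array([370+(232+.5)/8-.5,200+(242+.5)/8-.5]); print('eye',eye)
box=(281,250,29,42)
for rc in (ringc,eye):
  for off in((0,0),(-.65,-.68)):
    b,W=fit_loupe(f,box,rc,g,org,ya,off); p=b.x
    print(off,p.round(2),b.fun.round(2),'lens',model(org+p[:3]/1000,ya+p[3]/100)[2].round(4))
for r in W[::2]: print(''.join('%d'%(9*v) for v in r))
# baseline: on-table loupe
s0=load('side0');t0=load('top0'); rc=T([[143,137]],240,175)[0]
o0=np.array([.5723,.1623,0]); b,W=fit_loupe(s0,(255,160,45,40),rc,t0,o0,.137); print('table',b.x.round(2),b.fun)
E
```

```text
ring (np.float64(399.5), np.float64(228.0), 12.6) 71.13332
eye [398.5625 229.8125]
(0, 0) [ 2.11 -1.91  3.03 -3.97] 18.11 lens [ 0.5597 -0.1827  0.1029]
(-0.65, -0.68) [ 2.8  -2.71  1.07 -3.98] 17.12 lens [ 0.5604 -0.1835  0.101 ]
(0, 0) [ 1.03 -1.46  2.89 -2.09] 21.04 lens [ 0.5584 -0.1808  0.1028]
(-0.65, -0.68) [ 0.65 -4.09  4.63  1.12] 22.5 lens [ 0.5577 -0.1808  0.1045]
00000000000000000000011100377
00000000000000000000011111000
00000000000000000000001210000
00000000000000000000001110000
00000000000000000000001121001
00000000000000000000001111299
00000000000000000000000399999
00000000000001000112999999999
00000000000000003999999999999
00000001000014999999999999999
00000000129999999999999999999
00001359999999999999999999811
00029999999999999999999311110
01016999999999999998311110011
00003999999999999210110111111
00000169999983001110010010001
00000002993111110001111110011
00000000000001111111011101111
01000000000000011111111011100
00010000000000000111101111110
00000000000000000000111111111
table [-0.2   1.58  2.91 -0.95] 10.00192813537987
```

Height agrees: the z bias in this fit equals the bias on the table, so nothing slipped vertically. The lens is about 4 mm off in −y relative to the stone, so I'll correct that and check.

```bash
python3 -m pendant '[[0.03,0.2,0,0,0,0,1],[0.02,0.18,0,0,0,0,1],[0,0,0,0,0,0,1],[0,0,0,0,0,0,1],[0,0,0,0,0,0,1],[0,0,0,0,0,0,1]]'; python3 - <<'E'
from m import *
st(); g=ctrl.grab_frame('top');save(g,'top7');f=ctrl.grab_frame('side');save(f,'side7')
x0,y0,w,h,k=382,212,34,34,16
st0=T([[226,245]],355,190,6.); p=atz(g,st0,.0245)[0]; a=np.linspace(0,2*np.pi,90)
im=cv2.resize(g['color'][y0:y0+h,x0:x0+w],None,fx=k,fy=k,interpolation=cv2.INTER_CUBIC); im=cv2.convertScaleAbs(im,alpha=1.2)
for z in(.093,.107):
    q=proj(g,np.c_[p[0]+.03*np.cos(a),p[1]+.03*np.sin(a),a*0+z]); q=((q-[x0,y0]+.5)*k-.5)
    print(z,q.min(0),q.max(0)); cv2.polylines(im,[np.round(q*8).astype(int)],True,(0,255,0),1,cv2.LINE_AA,3)
q=proj(g,np.c_[p[0]+.012*np.cos(a),p[1]+.012*np.sin(a),a*0+.0245]);cv2.polylines(im,[np.round(((q-[x0,y0]+.5)*k-.5)*8).astype(int)],True,(255,255,0),1,cv2.LINE_AA,3)
cv2.imwrite('pics/c9.png',im)
E
```

```text
time_s: 19.17
eef_pos: [0.4944, -0.1825, 0.2927]
ee_rot: [-0.215, 3.134, -0.0]
ft_force: [0.0, -0.6, -0.8]
gripper_width: 0.0177
grasp_force: 30.0
t 19.17 tcp [ 0.4944 -0.1825  0.2927] fix [-0.0497  0.0236] yaw_y 1.708 tilt [ 0.     -0.0001] F [ 0.  -0.6 -0.8] q [-0.52  0.23  1.77 -0.    1.15 -2.23] w 0.0177 29.990380704402924
0.093 [46.38331421 86.09325408] [440.13115001 479.43680606]
0.107 [59.40384842 78.76125908] [458.98293908 477.88959631]
```

View pics/c9.png

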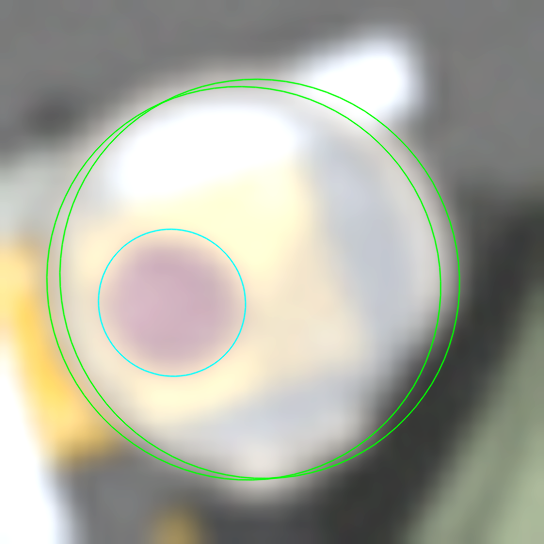

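Lens ring spans roughly x 48–462, y 65–487, against a target ring centred near (253,279). That is within about 1 mm, and the stone's centre (167,305) suggests a last 0.5 mm in +y.

```bash
python3 -m pendant '[[0,0.05,0,0,0,0,1],[0,0,0,0,0,0,1],[0,0,0,0,0,0,1],[0,0,0,0,0,0,1],[0,0,0,0,0,0,1],[0,0,0,0,0,0,1]]'; python3 -c "
from m import *
o=st();print(abs(o['joint_velocities']).max());print(ctrl.finish_job())"
```

```text
time_s: 19.77
eef_pos: [0.4943, -0.1821, 0.2926]
ee_rot: [0.215, -3.134, -0.0]
ft_force: [0.5, -0.5, -0.9]
gripper_width: 0.0178
grasp_force: 30.0
t 19.77 tcp [ 0.4943 -0.1821  0.2926] fix [-0.0496  0.024 ] yaw_y 1.708 tilt [-0.  0.] F [ 0.5 -0.5 -0.9] q [-0.52  0.23  1.77  0.    1.15 -2.22] w 0.0178 29.99033510684967
0.00269187607164778
the job is handed in; nothing more can be done
None
```

The job is handed in at 19.8 s: the pendant is seated against both stops, and the arm still holds the loupe level, with its lens by my measurements within about 1 mm of the pendant's centre and at about 100 mm, the collar height I estimated from the images.

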